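Clear the power unit and hold its recessed reset button down

TASK

Clear the two cork offcuts off the top of the microscope's white power unit into the grey waste bin. Then take the yellow-handled stylus from its wooden stand, put it upright down through the round hole in the unit's top, press the red reset button at the bottom fully down and keep it down: finish while still gripping the stylus and holding the button. Leave the petri dish, vial, computer mouse and foam egg where they are.

Things in the scene. Friction and masses are not known exactly. Their poses are not given: they have to be found in the camera images.
- unit: White microscope power unit, fixed to the table: a box 150 (x) x 260 (y) x 70 mm high, blue band round its sides, black dial on its front (-x) face. Origin at the centre of its underside; z up. Its flat top is at 70 mm above the table. In the top, at x = 0, y = +70 mm, is a round hole 20 mm across and 45 mm deep ringed in blue, with the red button in it.
- aperture (a point): Centre of the round hole's mouth (20 mm across) on the unit's top, 70 mm above the table; axes as the unit's. One of the cork offcuts lies over the hole at the start.
- reset_button (a joint): The red spring button, 14 mm across, in the hole: value in m, 0 when up, grows as it is pressed straight down, stop at 0.006. It resists with 2 N at first and 5 N fully down, and springs back when let go.
- button_top (a point): Centre of the red button's top: 30 mm below the hole's mouth when up, 36 mm below when fully down.
- cork_a: Cork offcut, a block 46 (x) x 34 (y) x 30 mm (z), 14 g or so, lying flat on the unit's top; origin at its centre, 15 mm above what it lies on. Which of the two offcuts covers the hole varies.
- cork_b: Cork offcut, a block 40 (x) x 36 (y) x 30 mm (z), 14 g or so, lying flat on the unit's top; origin at its centre.
- bin: Grey open-topped waste bin, fixed: 180 (x) x 140 (y) x 70 mm high outside, walls and floor 4 mm. Origin at the centre of its underside. To the left or right of the unit: bin and stylus stand change places.
- stand: Wooden stylus stand, fixed: a block 70 x 70 x 55 mm high with a vertical hole 10 mm across and 50 mm deep in its middle. Origin at the centre of its underside.
- stylus: Stylus, 140 mm long, 40 g or so, standing upright in the stand's hole with its tip 5 mm above the table. Origin at the tip (the end of the shaft), z along it towards the handle. Steel shaft 8 mm across from the tip to 75 mm; round yellow handle 16 mm across from 75 to 140 mm. In the stand the handle spans 80 to 145 mm above the table; raise it more than 50 mm to free it.
- petri: Bystander: round petri dish with teal gel, 90 mm across, 15 mm high; origin at the centre of its underside.
- vial: Bystander: amber sample vial with white cap, 36 mm across, 65 mm high; origin at the centre of its underside.
- mouse: Bystander: black computer mouse, about 104 x 62 x 33 mm high; origin at the centre of its underside.
- egg: Bystander: white foam egg model with red pin heads, 104 mm across, 115 mm high; origin at the centre of its underside.

How it is judged (in metres and radians):
On the way, in this order (a step that is already met when the one before it is completed fails the run):
1. both cork offcuts lie in the bin, let go (x of cork_a in the frame of bin between -0.088 and 0.088 m and y of cork_a in the frame of bin between -0.068 and 0.068 m and z of each of cork_a, cork_b in the frame of bin below 0.07 m and linear speed of each of cork_a, cork_b below 0.05 m/s and x of cork_b in the frame of bin between -0.088 and 0.088 m and y of cork_b in the frame of bin between -0.068 and 0.068 m and contact force between the fingers and cork_a below 0.1 N and contact force between the fingers and cork_b below 0.1 N), for 0.2 s.
2. the gripped stylus, through the hole, holds the button down (value of joint reset_button above 0.0045 m and contact force between stylus and reset_button above 2 N and contact force between the fingers and stylus above 1 N and horizontal distance between stylus and aperture below 0.01 m and z of stylus in the frame of aperture below -0.03 m and angle between stylus's own z axis and vertical below 0.2 rad), for 0.5 s.
At the end, for the whole second after the job is handed in: The button is down by more than 4.5 of its 6 mm, pressed by the stylus with more than 2 N; the stylus is in the fingers, within about 11 degrees of upright, its tip inside the hole more than 30 mm below the mouth; both cork offcuts lie in the bin below its rim, at rest (all of step 2 and x of cork_a in the frame of bin between -0.088 and 0.088 m and y of cork_a in the frame of bin between -0.068 and 0.068 m and z of each of cork_a, cork_b in the frame of bin below 0.07 m and linear speed of each of cork_a, cork_b below 0.05 m/s and x of cork_b in the frame of bin between -0.088 and 0.088 m and y of cork_b in the frame of bin between -0.068 and 0.068 m); the arm keeps its last pose, push and grip.
It fails at once if the petri dish is moved by more than 30 mm (distance of petri from where it was at the start of the episode above 0.03 m).
It fails at once if the vial is moved by more than 30 mm (distance of vial from where it was at the start of the episode above 0.03 m).
It fails at once if the computer mouse is moved by more than 30 mm (distance of mouse from where it was at the start of the episode above 0.03 m).
It fails at once if the foam egg is moved by more than 30 mm (distance of egg from where it was at the start of the episode above 0.03 m).
It also fails if it takes over 72 s, if anything falls off the work surface, if the arm or the gripper's body presses on something with over 40 N, if the wrist force passes 120 N, or if a joint passes its speed limit or range.

ROBOT

A 6-joint arm with a two-finger parallel gripper is mounted at the origin on the work surface. World frame = base frame: x ahead of the robot, y to its left, z up, the work surface at z = 0. Lengths are in mm, angles in rad, forces in N, time in s.
With the tool pointing down it reaches from about 350 to 975 mm from the base axis. Payload 7.1 kg.
Tool frame: the origin (TCP) lies between the finger pads; the fingertips stand 8 mm ahead of it and the grasp point (between the pads) lies 11 mm behind it; x points along the fingers, y is the direction in which the jaws open and shut, and the axes are right-handed (so a half turn about x gives the same grasp; the last joint's range is limited). The gripper opens to 88 mm and grips with 3 to 60 N. Pads are 20 mm wide; open, the fingers measure 115 mm over their backs; the gripper's body (75 mm by 178 mm) begins 61 mm behind the grasp point.
Start: joints at [-0.019, 0.423, 1.63, -0, 1.089, -0.019], TCP at [624.984, 0.026, 230.675] pointing down, gripper open.
Joint ranges: [-3, 3], [-0.9, 2.11], [0.09, 2.58], [-1.31, 4.45], [0.11, 2.69], [-2.54, 2.54]. Speed limits (rad/s): [2.39, 2.39, 3.01, 3.14, 3.14, 3.14].

INTERFACE

Orientations are given as a rotation vector (axis times angle).
In Python, from workcell import ctrl gives the robot as it stands.
- The arm moves only by the tool apply_moves, never from a script. Its argument "increments" is a list of rows, each an object with "gripper": the opening in per cent of the stroke, from 0 (shut) to 100 (fully open); "delta_pos": the shift along the tool's x, y, z in cm, a list of three; "dr": the turn, a rotation vector about the tool's x, y, z in rad, a list of three. In form: [{"gripper": gripper, "delta_pos": [dx, dy, dz], "dr": [ax, ay, az]}, ...]. A call has exactly 5 rows; each row shifts and turns the commanded pose from where the row before left it, along the tool's axes as they then stand; what a row does not reach is not made up. A row lasts 1/12 s, in which the tool goes at most 41.7 mm and 7.16 degrees, less where a joint would pass 70% of its speed; a pose out of reach is approached as far as the arm can. A call with a gripper value outside its range is refused whole. The fingers move at their own pace and stop on an object; the grip force is fixed at half the most. Time passes only in rows, so rows that do not move let the fingers close, or fill a call up. It gives the time, the measured TCP pose, the force and the opening at its end, in the units of the state.
- ctrl.get_obs(): the state, without advancing time (a new reading comes with each control period).
- ctrl.get_image(name): name is "scene" or "side" or "wrist"; returns a dict with "img" (480x640x3 uint8, red, green, blue), "range_z" (480x640 float32, mm along the optical axis (not along the pixel's ray), 0 where there is no reading), "mtx" (3x3 intrinsics, pixels), "rvec" (rotation vector, rad) and "tvec" (3), from world to camera coordinates, as OpenCV has them. Camera axes: x right, y down, z forward; pixel columns grow to the right and rows downward; lengths in mm; the calibration is good to about 2 mm. The wrist camera is an equidistant fisheye: a pixel r from the principal point sees the ray r / f radians off the axis. A picture is of the moment at which its call begins.
- ctrl.close_job(): hands the job in, once; it reports no verdict.
The state is a dict: "t": time; "qpos": joint angles; "qvel": joint speeds; "joint_torque": joint torques, N m; "ee_pos": TCP position; "orientation": TCP orientation; "ft_force": force on the tool from outside, world axes, zero at the start; "moment": the same for the moment, N m; "width": finger opening in mm.
Only numpy, scipy, OpenCV 4.12 (cv2) and the standard library are available. Lean on these libraries where they do the work, as an engineer would, in place of code of your own. Each camera call takes 0.05 s, during which the arm holds its last target. There are 200 camera calls.

## Working session

There is one attempt and no reset: what is moved stays moved. The work goes in short steps, Python scripts to look and compute and a tool call to move; the robot and the scene stay as the last step left them, time stands still between calls to the robot, and variables do not carry over. Pictures are saved under pics/ and viewed, about 8 in all and at most 12, crops included, and the job is handed in when it is done.

Besides the shell and the picture viewer there is one more tool, called after ">>>" in YAML: its name, and indented under it one key for each argument. apply_moves: Moves the arm, as the interface text tells. Its arguments: {"type":"object","properties":{"increments":{"type":"array","items":{"type":"object","properties":{"gripper":{"type":"number"},"delta_pos":{"type":"array","items":{"type":"number"}},"dr":{"type":"array","items":{"type":"number"}}}}}},"required":["increments"]}

```bash
ls; mkdir -p pics; cat > h.py <<'E'
import numpy as np, cv2
from workcell import ctrl
def grab(name):
    d=ctrl.get_image(name); np.savez(f'{name}.npz',**d); return d
def cloud(d):
    K=d['mtx'];R=cv2.Rodrigues(np.array(d['rvec'],float))[0];t=np.array(d['tvec'],float).ravel()
    z=d['range_z'].astype(float);v,u=np.mgrid[:480,:640]
    P=np.stack([(u-K[0,2])/K[0,0]*z,(v-K[1,2])/K[1,1]*z,z],-1)
    W=(P-t)@R; W[z==0]=np.nan
    return W
E
python3 - <<'E'
from h import *
o=ctrl.get_obs();print(o)
for n in('scene','side'):
    d=grab(n);print(n,d['mtx'],d['rvec'],d['tvec']);cv2.imwrite(f'pics/{n}0.png',d['img'][...,::-1])
E
```

```text
pics
{'t': 0.0, 'qpos': array([-1.89921676e-02,  4.23842816e-01,  1.63068780e+00, -1.14335054e-05,
        1.08861284e+00, -1.90024967e-02]), 'qvel': array([ 0.00029531, -0.00141328,  0.00087984,  0.00038596, -0.0005545 ,
       -0.0016197 ]), 'joint_torque': array([ 1.28069914e-03, -5.44622147e+01, -2.73670936e+01,  6.42951974e-02,
        2.27214623e-02, -1.51321510e-04]), 'ee_pos': array([6.24449914e+02, 3.80067718e-02, 2.29901326e+02]), 'orientation': array([ 1.20846872,  1.21036308, -1.21032078]), 'ft_force': array([ 0.15571434,  0.19892941, -0.15401096]), 'moment': array([ 0.02415978,  0.01623526, -0.05304519]), 'width': 87.87791390100647}
scene [[567.25285531   0.         317.52333669]
 [  0.         567.25285531 242.11953167]
 [  0.           0.           1.        ]] [ 2.24065076  0.71917665 -0.32221008] [-510.34009172 -180.98275907 1424.97271662]
side [[535.73480609   0.         328.05613057]
 [  0.         535.73480609 245.46499287]
 [  0.           0.           1.        ]] [ 2.08161038 -0.67699886  0.34644611] [-493.62845868  277.21758355  921.10190913]
```

View pics/scene0.png

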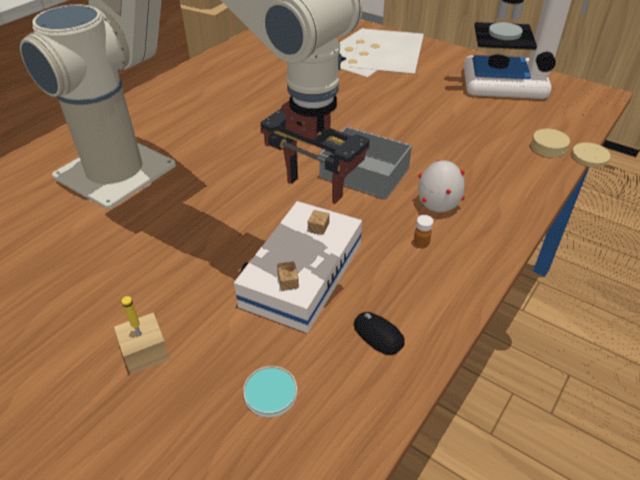

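View pics/side0.png

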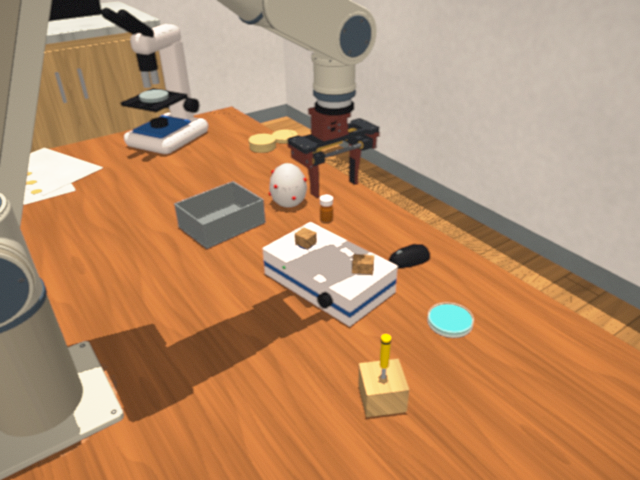

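The scene view shows the unit at (300,265), with corks at (318,222) and (288,275). The bin is at (370,162), the stand and stylus at (138,335), the petri dish at (270,390), the mouse at (379,333), the vial at (423,232) and the egg at (441,187). Next I'll measure these from depth.

```bash
cat > meas.py <<'E'
from h import *
def load(n): return dict(np.load(f'{n}.npz'))
def blob(W,zlo,zhi,box):
    m=(W[...,2]>zlo)&(W[...,2]<zhi)&(W[...,0]>box[0])&(W[...,0]<box[1])&(W[...,1]>box[2])&(W[...,1]<box[3])
    return m
def comps(n,zlo,zhi,box,mn=15):
    W=cloud(load(n));m=blob(W,zlo,zhi,box)
    k,l,s,c=cv2.connectedComponentsWithStats(m.astype(np.uint8),connectivity=8)
    for i in range(1,k):
        if s[i,4]>=mn:
            p=W[l==i];r=cv2.minAreaRect(p[:,:2].astype(np.float32))
            print(n,'z',zlo,zhi,'px',c[i].round(),'n',s[i,4],'rect',np.round(r[0],1),np.round(r[1],1),round(r[2],1),'med',np.median(p,0).round(1),'min',p.min(0).round(),'max',p.max(0).round())
E
python3 - <<'E'
from meas import *
B=(200,1000,-500,600)
for n in('scene','side'):
    for a,b in((5,22),(50,60),(63,76),(92,106),(138,152)): comps(n,a,b,B,12 if b!=22 else 150)
E
```

```text
scene z 5 22 px [382. 156.] n 187 rect [526.8 420.3] [91.2 12.8] 6.0 med [528.5 419.9  13.6] min [481. 411.   5.] max [572. 431.  22.]
scene z 5 22 px [375. 185.] n 354 rect [552.1 353.2] [114.8 147.3] 6.7 med [586.5 289.6  13.6] min [502. 277.   5.] max [618. 433.  22.]
scene z 5 22 px [297. 303.] n 639 rect [661.8 -34.5] [300.3 131.3] 70.9 med [ 658.4 -130.3   13. ] min [ 551. -155.    5.] max [699. 129.  22.]
scene z 5 22 px [377. 338.] n 596 rect [806.4 -62.6] [ 50.6 102.9] 87.9 med [818.9 -75.5  14.9] min [755. -88.   5.] max [858. -36.  22.]
scene z 5 22 px [148. 362.] n 252 rect [ 515.7 -346.8] [69.2  6.8] 62.5 med [ 514.7 -347.1   14. ] min [ 498. -378.    5.] max [ 533. -316.   22.]
scene z 5 22 px [270. 391.] n 2075 rect [ 722.6 -265.5] [88.4 90.5] 73.0 med [ 723.  -266.     9.5] min [ 677. -311.    5.] max [ 767. -220.   18.]
scene z 50 60 px [378. 141.] n 189 rect [506.6 416.6] [166.4  19.2] 9.6 med [518.3 419.   55.2] min [424. 394.  50.] max [589. 431.  60.]
scene z 50 60 px [381. 171.] n 177 rect [597.4 342.4] [167.1  77.5] 64.8 med [596.2 290.9  55.1] min [527. 280.  
[... 4810 characters left out ...]
2 106 px [287. 173.] n 203 rect [721.4 342.1] [65.2 70.4] 78.1 med [707.2 326.3  99.3] min [686. 308.  92.] max [759. 379. 106.]
side z 92 106 px [306. 234.] n 211 rect [589.3  57.2] [38.3 41.6] 18.1 med [587.4  53.6  99.5] min [567.  36.  92.] max [613.  80. 102.]
side z 92 106 px [363. 260.] n 272 rect [629.3 -95.7] [39.3 45.2] 50.7 med [628.  -98.7  99.7] min [ 604. -123.   92.] max [657. -69. 103.]
side z 92 106 px [384. 360.] n 60 rect [ 480.6 -334.2] [ 8.6 15.7] 35.7 med [ 479.6 -336.5   99.1] min [ 476. -339.   92.] max [ 489. -325.  106.]
side z 138 152 px [386. 339.] n 86 rect [ 484.1 -331.1] [15.9 16. ] 26.4 med [ 482.7 -333.5  143.8] min [ 477. -340.  138.] max [ 493. -323.  148.]
```

>>> apply_moves:
  increments:
    - {"gripper": 100,"delta_pos": [2,-1.72,-2.88],"dr": [0,0,0]}
    - {"gripper": 100,"delta_pos": [2,-1.72,-2.88],"dr": [0,0,0]}
    - {"gripper": 100,"delta_pos": [2,0,0],"dr": [-0.093,0,0]}
    - {"gripper": 100,"delta_pos": [2,0,0],"dr": [-0.093,0,0]}
    - {"gripper": 100,"delta_pos": [2,0,0],"dr": [-0.093,0,0]}

```text
t: 0.52
ee_pos: [590.0, 58.3, 129.7]
orientation: [0.997, 1.331, -0.997]
ft_force: [0.7, -0.3, -0.6]
width: 87.6
```

>>> apply_moves:
  increments:
    - {"gripper": 100,"delta_pos": [2,0,0],"dr": [0,0,0]}
    - {"gripper": 100,"delta_pos": [1.7,0,0],"dr": [0,0,0]}
    - {"gripper": 100,"delta_pos": [0.9,0,0],"dr": [0,0,0]}
    - {"gripper": 100,"delta_pos": [0,0,0],"dr": [0,0,0]}
    - {"gripper": 0,"delta_pos": [0,0,0],"dr": [0,0,0]}

```text
t: 0.93
ee_pos: [590.4, 57.6, 84.5]
orientation: [1.001, 1.329, -1.002]
ft_force: [0.5, 0.5, -0.0]
width: 84.1
```

>>> apply_moves:
  increments:
    - {"gripper": 0,"delta_pos": [0,0,0],"dr": [0,0,0]}
    - {"gripper": 0,"delta_pos": [0,0,0],"dr": [0,0,0]}
    - {"gripper": 0,"delta_pos": [0,0,0],"dr": [0,0,0]}
    - {"gripper": 0,"delta_pos": [0,0,0],"dr": [0,0,0]}
    - {"gripper": 0,"delta_pos": [0,0,0],"dr": [0,0,0]}

```text
t: 1.35
ee_pos: [590.9, 57.7, 85.2]
orientation: [1.002, 1.328, -1.001]
ft_force: [0.1, -0.0, 1.2]
width: 51.5
```

```bash
cat >> h.py <<'E'
def go(target,yaw=None):
    """tool-frame cm shift to world target; yaw = jaw-axis angle (deg) wanted -> turn about tool x; tilt-fix too"""
    o=ctrl.get_obs();R=cv2.Rodrigues(o['orientation'])[0]
    print('t',round(o['t'],2),'pos',o['ee_pos'].round(1),'w',round(o['width'],1),'F',o['ft_force'].round(1),'jaw deg',round(np.degrees(np.arctan2(R[1,1],R[0,1])),1),'toolx',R[:,0].round(3))
    print('shift cm',(R.T@(np.array(target)-o['ee_pos'])/10).round(2))
    if yaw is not None:
        y=np.radians(yaw);T=np.array([[0,np.cos(y),0],[0,np.sin(y),0],[-1,0,0.]]);T[:,2]=np.cross(T[:,0],T[:,1])
        print('dr',cv2.Rodrigues(R.T@T)[0].ravel().round(3))
E
python3 -c "
from h import *
go((545,352,200),90)"
```

```text
t 1.35 pos [590.9  57.7  85.2] w 51.5 F [ 0.1 -0.   1.2] jaw deg 16.0 toolx [ 0.001  0.    -1.   ]
shift cm [-11.48   3.71 -29.56]
dr [-1.292e+00  1.000e-03 -1.000e-03]
```

>>> apply_moves:
  increments:
    - {"gripper": 0,"delta_pos": [0,0,0],"dr": [0,0,0]}
    - {"gripper": 0,"delta_pos": [0,0,0],"dr": [0,0,0]}
    - {"gripper": 0,"delta_pos": [-2,0,0],"dr": [0,0,0]}
    - {"gripper": 0,"delta_pos": [-4,0,0],"dr": [0,0,0]}
    - {"gripper": 0,"delta_pos": [-2.5,0.3,-2.5],"dr": [0,0,0]}

```text
t: 1.77
ee_pos: [587.5, 80.2, 171.6]
orientation: [1.003, 1.326, -1.003]
ft_force: [1.6, 0.3, 0.2]
width: 36.0
```

>>> apply_moves:
  increments:
    - {"gripper": 0,"delta_pos": [-1,0.4,-3.5],"dr": [0,0,0]}
    - {"gripper": 0,"delta_pos": [0,0.4,-3.9],"dr": [0,0,0]}
    - {"gripper": 0,"delta_pos": [0,0.5,-3.9],"dr": [0,0,0]}
    - {"gripper": 0,"delta_pos": [0,0.5,-3.9],"dr": [0,0,0]}
    - {"gripper": 0,"delta_pos": [0,0.5,-3.9],"dr": [0,0,0]}

```text
t: 2.18
ee_pos: [555.5, 274.1, 180.0]
orientation: [1.002, 1.328, -1.001]
ft_force: [0.6, -0.3, 0.4]
width: 36.0
```

>>> apply_moves:
  increments:
    - {"gripper": 0,"delta_pos": [0,0.5,-3.9],"dr": [0,0,0]}
    - {"gripper": 0,"delta_pos": [0,0.6,-3.9],"dr": [0,0,0]}
    - {"gripper": 0,"delta_pos": [0,0,0],"dr": [0,0,0]}
    - {"gripper": 0,"delta_pos": [0,0,0],"dr": [0,0,0]}
    - {"gripper": 0,"delta_pos": [0,0,0],"dr": [0,0,0]}

```text
t: 2.6
ee_pos: [544.8, 350.1, 179.3]
orientation: [1.0, 1.329, -1.002]
ft_force: [0.9, -0.7, 0.6]
width: 35.7
```

```bash
python3 - <<'E'
from h import *
go((545,352,45))
d=grab('scene')
cv2.imwrite('pics/s1.png',d['img'][100:400,200:520,::-1].repeat(2,0).repeat(2,1))
E
```

```text
t 2.6 pos [544.8 350.1 179.3] w 35.7 F [ 0.9 -0.7  0.6] jaw deg 16.0 toolx [-0.001 -0.001 -1.   ]
shift cm [13.43  0.08 -0.19]
```

View pics/s1.png

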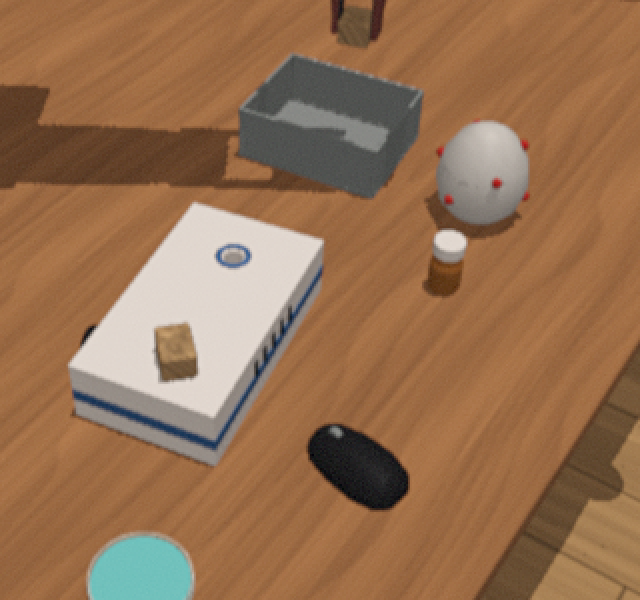

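The cork is in the fingers at the top of the crop (355,25), above the bin. The hole is clear at crop (233,255), and the other cork is still at (176,350). Next I lower into the bin and release.

>>> apply_moves:
  increments:
    - {"gripper": 0,"delta_pos": [3.8,0,0],"dr": [0,0,0]}
    - {"gripper": 0,"delta_pos": [3.8,0,0],"dr": [0,0,0]}
    - {"gripper": 0,"delta_pos": [3.8,0,0],"dr": [0,0,0]}
    - {"gripper": 0,"delta_pos": [1.9,0,0],"dr": [0,0,0]}
    - {"gripper": 0,"delta_pos": [0.5,0,0],"dr": [0,0,0]}

```text
t: 3.07
ee_pos: [543.2, 347.0, 37.6]
orientation: [0.998, 1.33, -1.009]
ft_force: [0.0, -0.6, -0.2]
width: 35.4
```

>>> apply_moves:
  increments:
    - {"gripper": 60,"delta_pos": [0,0,0],"dr": [0,0,0]}
    - {"gripper": 60,"delta_pos": [0,0,0],"dr": [0,0,0]}
    - {"gripper": 60,"delta_pos": [0,0,0],"dr": [0,0,0]}
    - {"gripper": 60,"delta_pos": [0,0,0],"dr": [0,0,0]}
    - {"gripper": 60,"delta_pos": [0,0,0],"dr": [0,0,0]}

```text
t: 3.48
ee_pos: [546.1, 350.9, 43.4]
orientation: [1.003, 1.327, -0.999]
ft_force: [-0.4, -0.4, 1.1]
width: 53.1
```

>>> apply_moves:
  increments:
    - {"gripper": 60,"delta_pos": [-2,0,0],"dr": [0,0,0]}
    - {"gripper": 60,"delta_pos": [-4,0,0],"dr": [0,0,0]}
    - {"gripper": 60,"delta_pos": [-4,0,0],"dr": [0,0,0]}
    - {"gripper": 60,"delta_pos": [-3.5,0,0],"dr": [0,0,0]}
    - {"gripper": 60,"delta_pos": [0,0,0],"dr": [0,0,0]}

```text
t: 3.9
ee_pos: [549.1, 353.0, 185.6]
orientation: [1.011, 1.323, -0.99]
ft_force: [0.8, 0.9, 1.6]
width: 52.8
```

```bash
python3 - <<'E'
from h import *
import meas
go((629.5,-95,180),49)
grab('scene');grab('side')
for n in('scene','side'):
    meas.comps(n,15,45,(445,595,290,410),10); meas.comps(n,97,105,(560,680,-140,-50),10)
# hole: bluish ring on top of the unit, near expected place
for n in('scene','side'):
    d=meas.load(n);W=cloud(d);h=cv2.cvtColor(d['img'],cv2.COLOR_RGB2HSV)
    m=(np.hypot(W[...,0]-587,W[...,1]-56)<25)&(h[...,1]>70)&(h[...,0]>95)&(h[...,0]<130)
    v,u=np.nonzero(m);e=cv2.fitEllipse(np.c_[u,v][cv2.convexHull(np.c_[u,v].astype(np.int32),returnPoints=False).ravel()].astype(np.float32));
    R=cv2.Rodrigues(d['rvec'])[0];c=-R.T@d['tvec'].ravel()
    r=R.T@np.linalg.inv(d['mtx'])@[e[0][0],e[0][1],1];print(n,m.sum(),e,'hole',(c+r*(70-c[2])/r[2]).round(1), W[m].mean(0).round(1))
E
```

```text
t 3.9 pos [549.1 353.  185.6] w 52.8 F [0.8 0.9 1.6] jaw deg 16.0 toolx [ 0.012  0.007 -1.   ]
shift cm [ 0.33 -4.62 45.28]
dr [-0.576  0.    -0.014]
scene z 15 45 px [355. 142.] n 11 rect [453.8 408.6] [16.5  4.2] 7.5 med [452.9 408.4  31.1] min [446. 405.  25.] max [462. 410.  38.]
scene z 15 45 px [375. 166.] n 133 rect [545.3 351. ] [35.3 41.1] 14.7 med [547.7 352.2  31.3] min [524. 332.  16.] max [565. 372.  36.]
scene z 15 45 px [377. 185.] n 17 rect [587.7 291. ] [11.8  2.3] 4.0 med [590.6 291.   32.3] min [582. 290.  21.] max [594. 292.  38.]
scene z 97 105 px [287. 271.] n 256 rect [631.5 -95.4] [32.9 44.9] 46.8 med [632.5 -95.7  98.5] min [ 605. -120.   97.] max [658. -72. 102.]
side z 15 45 px [228. 210.] n 80 rect [541.9 354.1] [39.2 30.2] 13.2 med [541.5 354.4  33.9] min [522. 338.  22.] max [564. 371.  37.]
side z 15 45 px [256. 218.] n 14 rect [588.3 291.6] [13.2  3.1] 3.1 med [589.1 291.6  20.9] min [582. 290.  16.] max [595. 293.  30.]
side z 97 105 px [363. 259.] n 226 rect [629.8 -94.9] [38.6 45.1] 50.0 med [629.3 -96.8  99.8] min [ 605. -121.   97.] max [655. -71. 103.]
scene 48 ((316.1399230957031, 227.63499450683594), (10.424642562866211, 16.241836547851562), 89.22435760498047) hole [587.1  55.2  70. ] [587.8  54.4  69. ]
side 25 ((305.2193908691406, 244.21482849121094), (7.748445987701416, 13.937225341796875), 87.64900207519531) hole [587.   56.9  70. ] [585.2  52.2  70.2]
```

>>> apply_moves:
  increments:
    - {"gripper": 100,"delta_pos": [0,-0.38,3.77],"dr": [0,0,0]}
    - {"gripper": 100,"delta_pos": [0,-0.38,3.77],"dr": [0,0,0]}
    - {"gripper": 100,"delta_pos": [0,-0.38,3.77],"dr": [0,0,0]}
    - {"gripper": 100,"delta_pos": [0,-0.38,3.77],"dr": [0,0,0]}
    - {"gripper": 100,"delta_pos": [0,-0.38,3.77],"dr": [0,0,0]}

```text
t: 4.42
ee_pos: [577.6, 162.2, 175.0]
orientation: [0.999, 1.33, -1.003]
ft_force: [0.2, -0.5, 0.2]
width: 82.6
```

>>> apply_moves:
  increments:
    - {"gripper": 100,"delta_pos": [0,-0.38,3.77],"dr": [0,0,0]}
    - {"gripper": 100,"delta_pos": [0,-0.38,3.77],"dr": [0,0,0]}
    - {"gripper": 100,"delta_pos": [0,-0.38,3.77],"dr": [0,0,0]}
    - {"gripper": 100,"delta_pos": [0,-0.38,3.77],"dr": [0,0,0]}
    - {"gripper": 100,"delta_pos": [0,-0.38,3.77],"dr": [0,0,0]}

```text
t: 4.83
ee_pos: [611.3, -24.2, 175.0]
orientation: [1.0, 1.331, -1.003]
ft_force: [0.1, 0.1, 0.2]
width: 87.3
```

>>> apply_moves:
  increments:
    - {"gripper": 100,"delta_pos": [0,-0.38,3.77],"dr": [0,0,0]}
    - {"gripper": 100,"delta_pos": [0,-0.38,3.77],"dr": [0,0,0]}
    - {"gripper": 100,"delta_pos": [1,0,0],"dr": [-0.115,0,0]}
    - {"gripper": 100,"delta_pos": [1,0,0],"dr": [-0.115,0,0]}
    - {"gripper": 100,"delta_pos": [1,0,0],"dr": [-0.115,0,0]}

```text
t: 5.25
ee_pos: [624.8, -98.0, 144.6]
orientation: [0.735, 1.445, -0.736]
ft_force: [-0.4, 1.0, 0.4]
width: 88.0
```

>>> apply_moves:
  increments:
    - {"gripper": 100,"delta_pos": [1,0,0],"dr": [-0.115,0,0]}
    - {"gripper": 100,"delta_pos": [1,0,0],"dr": [-0.115,0,0]}
    - {"gripper": 100,"delta_pos": [0,0,0],"dr": [0,0,0]}
    - {"gripper": 100,"delta_pos": [0,0,0],"dr": [0,0,0]}
    - {"gripper": 100,"delta_pos": [0,0,0],"dr": [0,0,0]}

```text
t: 5.67
ee_pos: [625.6, -96.9, 126.3]
orientation: [0.563, 1.497, -0.563]
ft_force: [0.2, 0.2, -0.9]
width: 87.5
```

```bash
python3 -c "
from h import *
go((630.5,-95,84),49)"
```

```text
t 5.67 pos [625.6 -96.9 126.3] w 87.5 F [ 0.2  0.2 -0.9] jaw deg 48.7 toolx [-0.001  0.    -1.   ]
shift cm [4.23 0.46 0.24]
dr [-0.004 -0.001  0.   ]
```

>>> apply_moves:
  increments:
    - {"gripper": 100,"delta_pos": [0.5,0.46,0.24],"dr": [0,0,0]}
    - {"gripper": 100,"delta_pos": [2,0,0],"dr": [0,0,0]}
    - {"gripper": 100,"delta_pos": [1.2,0,0],"dr": [0,0,0]}
    - {"gripper": 100,"delta_pos": [0.5,0,0],"dr": [0,0,0]}
    - {"gripper": 0,"delta_pos": [0,0,0],"dr": [0,0,0]}

```text
t: 6.08
ee_pos: [629.7, -94.9, 83.1]
orientation: [0.561, 1.5, -0.562]
ft_force: [-0.1, 0.0, 0.2]
width: 84.1
```

>>> apply_moves:
  increments:
    - {"gripper": 0,"delta_pos": [0,0,0],"dr": [0,0,0]}
    - {"gripper": 0,"delta_pos": [0,0,0],"dr": [0,0,0]}
    - {"gripper": 0,"delta_pos": [0,0,0],"dr": [0,0,0]}
    - {"gripper": 0,"delta_pos": [0,0,0],"dr": [0,0,0]}
    - {"gripper": 0,"delta_pos": [0,0,0],"dr": [0,0,0]}

```text
t: 6.5
ee_pos: [631.1, -95.2, 85.2]
orientation: [0.561, 1.496, -0.561]
ft_force: [-0.2, -0.6, 0.0]
width: 51.6
```

>>> apply_moves:
  increments:
    - {"gripper": 0,"delta_pos": [0,0,0],"dr": [0,0,0]}
    - {"gripper": 0,"delta_pos": [0,0,0],"dr": [0,0,0]}
    - {"gripper": 0,"delta_pos": [0,0,0],"dr": [0,0,0]}
    - {"gripper": 0,"delta_pos": [-3,0,0],"dr": [0,0,0]}
    - {"gripper": 0,"delta_pos": [-4,0,0],"dr": [0,0,0]}

```text
t: 6.92
ee_pos: [628.0, -94.7, 151.7]
orientation: [0.56, 1.505, -0.563]
ft_force: [-0.2, 0.4, 0.6]
width: 34.1
```

```bash
python3 -c "
from h import *
go((485,343,180))"
```

```text
t 6.92 pos [628.  -94.7 151.7] w 34.1 F [-0.2  0.4  0.6] jaw deg 48.9 toolx [-0.008  0.001 -1.   ]
shift cm [ -2.66  23.59 -39.55]
```

>>> apply_moves:
  increments:
    - {"gripper": 0,"delta_pos": [-0.6,1.92,-3.35],"dr": [0,0,0]}
    - {"gripper": 0,"delta_pos": [-0.6,1.92,-3.35],"dr": [0,0,0]}
    - {"gripper": 0,"delta_pos": [-0.6,1.92,-3.35],"dr": [0,0,0]}
    - {"gripper": 0,"delta_pos": [-0.6,1.92,-3.35],"dr": [0,0,0]}
    - {"gripper": 0,"delta_pos": [-0.3,1.92,-3.35],"dr": [0,0,0]}

```text
t: 7.33
ee_pos: [567.0, 88.7, 182.6]
orientation: [0.562, 1.496, -0.561]
ft_force: [0.7, 0.2, 0.4]
width: 33.7
```

>>> apply_moves:
  increments:
    - {"gripper": 0,"delta_pos": [0,1.92,-3.35],"dr": [0,0,0]}
    - {"gripper": 0,"delta_pos": [0,1.92,-3.35],"dr": [0,0,0]}
    - {"gripper": 0,"delta_pos": [0,1.92,-3.35],"dr": [0,0,0]}
    - {"gripper": 0,"delta_pos": [0,1.92,-3.35],"dr": [0,0,0]}
    - {"gripper": 0,"delta_pos": [0,1.92,-3.35],"dr": [0,0,0]}

```text
t: 7.75
ee_pos: [503.4, 271.4, 181.8]
orientation: [0.561, 1.497, -0.561]
ft_force: [-0.2, 0.8, -0.4]
width: 33.4
```

>>> apply_moves:
  increments:
    - {"gripper": 0,"delta_pos": [0,1.92,-3.35],"dr": [0,0,0]}
    - {"gripper": 0,"delta_pos": [0,1.92,-3.35],"dr": [0,0,0]}
    - {"gripper": 0,"delta_pos": [0,0,0],"dr": [0,0,0]}
    - {"gripper": 0,"delta_pos": [0,0,0],"dr": [0,0,0]}
    - {"gripper": 0,"delta_pos": [0,0,0],"dr": [0,0,0]}

```text
t: 8.17
ee_pos: [478.9, 342.2, 181.5]
orientation: [0.56, 1.497, -0.561]
ft_force: [-0.4, -0.8, 0.6]
width: 34.0
```

```bash
python3 -c "
from h import *
go((476,343,45))"
```

```text
t 8.17 pos [478.9 342.2 181.5] w 34.0 F [-0.4 -0.8  0.6] jaw deg 49.0 toolx [-0.    -0.001 -1.   ]
shift cm [13.65 -0.12 -0.27]
```

>>> apply_moves:
  increments:
    - {"gripper": 0,"delta_pos": [3.8,0,-0.2],"dr": [0,0,0]}
    - {"gripper": 0,"delta_pos": [3.8,0,0],"dr": [0,0,0]}
    - {"gripper": 0,"delta_pos": [3.8,0,0],"dr": [0,0,0]}
    - {"gripper": 0,"delta_pos": [1.9,0,0],"dr": [0,0,0]}
    - {"gripper": 0,"delta_pos": [0.3,0,0],"dr": [0,0,0]}

```text
t: 8.58
ee_pos: [475.8, 340.4, 41.7]
orientation: [0.558, 1.501, -0.568]
ft_force: [-0.2, -0.5, -0.1]
width: 33.7
```

>>> apply_moves:
  increments:
    - {"gripper": 60,"delta_pos": [0,0,0],"dr": [0,0,0]}
    - {"gripper": 60,"delta_pos": [0,0,0],"dr": [0,0,0]}
    - {"gripper": 60,"delta_pos": [0,0,0],"dr": [0,0,0]}
    - {"gripper": 60,"delta_pos": [0,0,0],"dr": [0,0,0]}
    - {"gripper": 60,"delta_pos": [0,0,0],"dr": [0,0,0]}

```text
t: 9.0
ee_pos: [478.5, 344.5, 47.2]
orientation: [0.562, 1.496, -0.559]
ft_force: [-0.0, 0.8, 0.1]
width: 52.6
```

>>> apply_moves:
  increments:
    - {"gripper": 60,"delta_pos": [-2,0,0],"dr": [0,0,0]}
    - {"gripper": 60,"delta_pos": [-4,0,0],"dr": [0,0,0]}
    - {"gripper": 60,"delta_pos": [-4,0,0],"dr": [0,0,0]}
    - {"gripper": 60,"delta_pos": [-4,0,0],"dr": [0,0,0]}
    - {"gripper": 60,"delta_pos": [-4,0,0],"dr": [0,0,0]}

```text
t: 9.42
ee_pos: [477.3, 343.9, 228.4]
orientation: [0.561, 1.497, -0.56]
ft_force: [1.2, -0.3, -1.0]
width: 52.5
```

```bash
python3 - <<'E'
from h import *
import meas
go((485,-331,220),-35)
print(ctrl.get_obs()['qpos'].round(2))
d=grab('scene');s=grab('side')
for n in('scene','side'):
    meas.comps(n,15,45,(445,595,290,410),20)
a=d['img'][90:250,260:480,::-1].repeat(2,0).repeat(2,1);b=s['img'][150:310,150:370,::-1].repeat(2,0).repeat(2,1)
cv2.imwrite('pics/s2.png',np.vstack([a,b])[:600])
E
```

```text
t 9.42 pos [477.3 343.9 228.4] w 52.5 F [ 1.2 -0.3 -1. ] jaw deg 48.9 toolx [ 0.001  0.001 -1.   ]
shift cm [  0.81 -50.39  44.91]
dr [ 1.465e+00 -0.000e+00 -1.000e-03]
[ 0.6   0.37  1.72 -0.    1.05 -0.25]
scene z 15 45 px [349. 158.] n 137 rect [477.7 340.9] [33.9 50.5] 49.1 med [476.4 341.   31.2] min [450. 323.  21.] max [505. 367.  35.]
scene z 15 45 px [375. 166.] n 131 rect [545.3 351.5] [36.1 36.1] 10.8 med [546.3 351.7  31.4] min [525. 334.  17.] max [564. 369.  36.]
side z 15 45 px [228. 210.] n 78 rect [542.8 354.8] [36.9 29.2] 18.3 med [540.  354.1  33.9] min [524. 339.  23.] max [564. 373.  38.]
side z 15 45 px [207. 219.] n 70 rect [481.2 349.4] [39.1 32. ] 3.5 med [476.4 346.2  34. ] min [462. 333.  31.] max [501. 365.  38.]
```

View pics/s2.png

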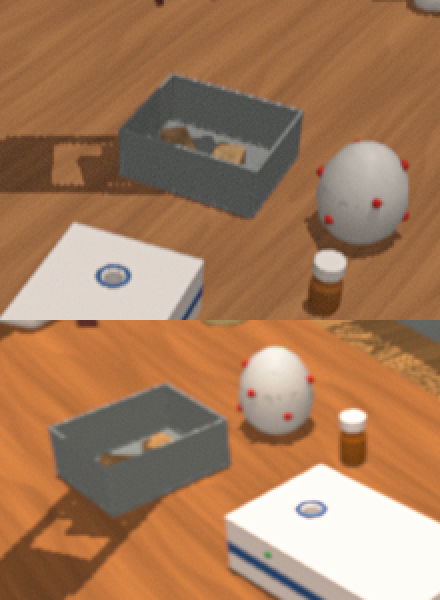

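Both corks lie in the bin: scene crop (178,138) and (230,155), heights about 34 mm. The bystanders haven't moved. Next is the stylus.

>>> apply_moves:
  increments:
    - {"gripper": 60,"delta_pos": [0,-2.8,2.5],"dr": [0,0,0]}
    - {"gripper": 60,"delta_pos": [0,-2.8,2.5],"dr": [0,0,0]}
    - {"gripper": 60,"delta_pos": [0,-2.8,2.5],"dr": [0,0,0]}
    - {"gripper": 60,"delta_pos": [0,-2.8,2.5],"dr": [0,0,0]}
    - {"gripper": 60,"delta_pos": [0,-2.8,2.5],"dr": [0,0,0]}

```text
t: 9.93
ee_pos: [479.3, 154.8, 225.8]
orientation: [0.56, 1.497, -0.56]
ft_force: [0.7, -0.4, 0.1]
width: 52.7
```

>>> apply_moves:
  increments:
    - {"gripper": 60,"delta_pos": [0,-2.8,2.5],"dr": [0,0,0]}
    - {"gripper": 60,"delta_pos": [0,-2.8,2.5],"dr": [0,0,0]}
    - {"gripper": 60,"delta_pos": [0,-2.8,2.5],"dr": [0,0,0]}
    - {"gripper": 60,"delta_pos": [0,-2.8,2.5],"dr": [0,0,0]}
    - {"gripper": 60,"delta_pos": [0,-2.8,2.5],"dr": [0,0,0]}

```text
t: 10.35
ee_pos: [481.6, -33.0, 225.9]
orientation: [0.561, 1.496, -0.56]
ft_force: [0.8, 1.0, 0.6]
width: 52.6
```

>>> apply_moves:
  increments:
    - {"gripper": 60,"delta_pos": [0,-2.8,2.5],"dr": [0,0,0]}
    - {"gripper": 60,"delta_pos": [0,-2.8,2.5],"dr": [0,0,0]}
    - {"gripper": 60,"delta_pos": [0,-2.8,2.5],"dr": [0,0,0]}
    - {"gripper": 60,"delta_pos": [0,-2.8,2.5],"dr": [0,0,0]}
    - {"gripper": 60,"delta_pos": [0,-2.8,2.5],"dr": [0,0,0]}

```text
t: 10.77
ee_pos: [483.8, -220.8, 225.8]
orientation: [0.561, 1.497, -0.561]
ft_force: [0.7, -0.1, -0.5]
width: 52.9
```

>>> apply_moves:
  increments:
    - {"gripper": 60,"delta_pos": [0,-2.8,2.5],"dr": [0,0,0]}
    - {"gripper": 60,"delta_pos": [0,-2.8,2.5],"dr": [0,0,0]}
    - {"gripper": 60,"delta_pos": [0,-2.8,2.5],"dr": [0,0,0]}
    - {"gripper": 60,"delta_pos": [0,0,0],"dr": [0,0,0]}
    - {"gripper": 60,"delta_pos": [0,0,0],"dr": [0,0,0]}

```text
t: 11.18
ee_pos: [485.2, -333.0, 225.4]
orientation: [0.563, 1.497, -0.563]
ft_force: [0.1, 0.5, 0.6]
width: 52.7
```

```bash
python3 - <<'E'
from h import *
import meas
go((485,-331.2,102),49)
for n in('scene','side'):
    d=meas.load(n);W=cloud(d)   # yellow handle: top ellipse ray and axis fit
    h=cv2.cvtColor(d['img'],cv2.COLOR_RGB2HSV)
    m=(np.hypot(W[...,0]-485,W[...,1]+331)<25)&(W[...,2]>75)&(h[...,1]>120)
    p=W[m]; R=cv2.Rodrigues(d['rvec'])[0];c=-R.T@d['tvec'].ravel()
    v=c[:2]-[485,-331];v/=np.linalg.norm(v)
    for lo,hi in((85,110),(110,135),(141,150)):
        q=p[(p[:,2]>lo)&(p[:,2]<hi)];print(n,lo,len(q),((q.min(0)+q.max(0))/2).round(1), 'perp', (((q[:,:2]-[485,-331])@[-v[1],v[0]]).min().round(1),((q[:,:2]-[485,-331])@[-v[1],v[0]]).max().round(1)),'v',v.round(2))
E
```

```text
t 11.18 pos [ 485.2 -333.   225.4] w 52.7 F [0.1 0.5 0.6] jaw deg 48.8 toolx [-0.  0. -1.]
shift cm [12.34  0.12 -0.13]
dr [-0.004 -0.    -0.   ]
scene 85 99 [ 488.1 -331.6   97.4] perp (np.float64(-7.6), np.float64(7.9)) v [ 0.9  -0.44]
scene 110 101 [ 488.2 -331.7  122.4] perp (np.float64(-7.6), np.float64(7.7)) v [ 0.9  -0.44]
scene 141 60 [ 484.6 -331.4  143.4] perp (np.float64(-7.1), np.float64(7.1)) v [ 0.9  -0.44]
side 85 106 [ 482.7 -332.9   97.5] perp (np.float64(-7.9), np.float64(7.7)) v [-0.69 -0.72]
side 110 112 [ 483.1 -333.   122.2] perp (np.float64(-7.6), np.float64(7.9)) v [-0.69 -0.72]
side 141 67 [ 484.4 -331.9  144.5] perp (np.float64(-6.6), np.float64(8.0)) v [-0.69 -0.72]
```

>>> apply_moves:
  increments:
    - {"gripper": 60,"delta_pos": [3,0.12,-0.13],"dr": [0,0,0]}
    - {"gripper": 60,"delta_pos": [3.5,0,0],"dr": [0,0,0]}
    - {"gripper": 60,"delta_pos": [3,0,0],"dr": [0,0,0]}
    - {"gripper": 60,"delta_pos": [2,0,0],"dr": [0,0,0]}
    - {"gripper": 60,"delta_pos": [0.8,0,0],"dr": [0,0,0]}

```text
t: 11.6
ee_pos: [483.7, -326.8, 99.7]
orientation: [0.561, 1.503, -0.559]
ft_force: [-0.7, 0.3, 0.0]
width: 52.4
```

>>> apply_moves:
  increments:
    - {"gripper": 60,"delta_pos": [0,0,0],"dr": [0,0,0]}
    - {"gripper": 60,"delta_pos": [0,0,0],"dr": [0,0,0]}
    - {"gripper": 0,"delta_pos": [0,0,0],"dr": [0,0,0]}
    - {"gripper": 0,"delta_pos": [0,0,0],"dr": [0,0,0]}
    - {"gripper": 0,"delta_pos": [0,0,0],"dr": [0,0,0]}

```text
t: 12.02
ee_pos: [486.2, -330.3, 104.1]
orientation: [0.56, 1.495, -0.561]
ft_force: [-0.4, 0.6, 0.0]
width: 36.2
```

>>> apply_moves:
  increments:
    - {"gripper": 0,"delta_pos": [0,0,0],"dr": [0,0,0]}
    - {"gripper": 0,"delta_pos": [0,0,0],"dr": [0,0,0]}
    - {"gripper": 0,"delta_pos": [0,0,0],"dr": [0,0,0]}
    - {"gripper": 0,"delta_pos": [0,0,0],"dr": [0,0,0]}
    - {"gripper": 0,"delta_pos": [0,0,0],"dr": [0,0,0]}

```text
t: 12.43
ee_pos: [485.5, -330.2, 102.9]
orientation: [0.56, 1.497, -0.561]
ft_force: [-0.0, -1.0, 2.1]
width: 15.4
```

```bash
python3 -c "
from h import *
go((485,-331.2,202),49)"
```

```text
t 12.43 pos [ 485.5 -330.2  102.9] w 15.4 F [-0.  -1.   2.1] jaw deg 48.9 toolx [ 0. -0. -1.]
shift cm [-9.91 -0.11  0.03]
dr [-0.001  0.     0.   ]
```

>>> apply_moves:
  increments:
    - {"gripper": 0,"delta_pos": [0,0,0],"dr": [0,0,0]}
    - {"gripper": 0,"delta_pos": [-1,0,0],"dr": [0,0,0]}
    - {"gripper": 0,"delta_pos": [-2.5,0,0],"dr": [0,0,0]}
    - {"gripper": 0,"delta_pos": [-3,0,0],"dr": [0,0,0]}
    - {"gripper": 0,"delta_pos": [-3,0,0],"dr": [0,0,0]}

```text
t: 12.85
ee_pos: [485.1, -329.4, 198.6]
orientation: [0.562, 1.499, -0.56]
ft_force: [1.3, -1.2, -0.0]
width: 15.4
```

>>> apply_moves:
  increments:
    - {"gripper": 0,"delta_pos": [-2,0,0],"dr": [0,0,0]}
    - {"gripper": 0,"delta_pos": [-1,0,0],"dr": [0,0,0]}
    - {"gripper": 0,"delta_pos": [0,0,0],"dr": [0,0,0]}
    - {"gripper": 0,"delta_pos": [0,0,0],"dr": [0,0,0]}
    - {"gripper": 0,"delta_pos": [0,0,0],"dr": [0,0,0]}

```text
t: 13.27
ee_pos: [484.7, -329.2, 226.2]
orientation: [0.562, 1.5, -0.56]
ft_force: [-0.1, 0.1, -0.9]
width: 15.5
```

```bash
python3 -c "
from h import *
go((587,56,228),49)"
```

```text
t 13.27 pos [ 484.7 -329.2  226.2] w 15.5 F [-0.1  0.1 -0.9] jaw deg 48.9 toolx [-0.002  0.002 -1.   ]
shift cm [ -0.14  35.76 -17.6 ]
dr [-0.001 -0.003  0.   ]
```

>>> apply_moves:
  increments:
    - {"gripper": 0,"delta_pos": [0,1.5,-0.73],"dr": [0,0,0]}
    - {"gripper": 0,"delta_pos": [0,3,-1.48],"dr": [0,0,0]}
    - {"gripper": 0,"delta_pos": [0,3,-1.48],"dr": [0,0,0]}
    - {"gripper": 0,"delta_pos": [0,3,-1.48],"dr": [0,0,0]}
    - {"gripper": 0,"delta_pos": [0,3,-1.48],"dr": [0,0,0]}

```text
t: 13.68
ee_pos: [523.2, -182.7, 225.7]
orientation: [0.562, 1.5, -0.562]
ft_force: [1.1, -0.3, -0.3]
width: 15.5
```

>>> apply_moves:
  increments:
    - {"gripper": 0,"delta_pos": [0,3,-1.48],"dr": [0,0,0]}
    - {"gripper": 0,"delta_pos": [0,3,-1.48],"dr": [0,0,0]}
    - {"gripper": 0,"delta_pos": [0,3,-1.48],"dr": [0,0,0]}
    - {"gripper": 0,"delta_pos": [0,3,-1.48],"dr": [0,0,0]}
    - {"gripper": 0,"delta_pos": [0,3,-1.48],"dr": [0,0,0]}

```text
t: 14.1
ee_pos: [566.0, -20.9, 225.7]
orientation: [0.56, 1.5, -0.562]
ft_force: [-0.5, 0.1, -0.6]
width: 15.5
```

>>> apply_moves:
  increments:
    - {"gripper": 0,"delta_pos": [0,3,-1.48],"dr": [0,0,0]}
    - {"gripper": 0,"delta_pos": [0,2.8,-1.4],"dr": [0,0,0]}
    - {"gripper": 0,"delta_pos": [0,1.4,-0.67],"dr": [0,0,0]}
    - {"gripper": 0,"delta_pos": [0,0,0],"dr": [0,0,0]}
    - {"gripper": 0,"delta_pos": [0,0,0],"dr": [0,0,0]}

```text
t: 14.52
ee_pos: [586.4, 55.5, 225.9]
orientation: [0.558, 1.5, -0.561]
ft_force: [0.6, -0.6, -0.5]
width: 15.7
```

```bash
cat > chk.py <<'E'
from h import *
def axis(tag):
    # stylus axis from both views: shaft/handle pixel centre lines -> image line -> planes -> 3D line
    o=ctrl.get_obs();N=[];ims=[]
    for n in('scene','side'):
        d=grab(n);W=cloud(d);h=cv2.cvtColor(d['img'],cv2.COLOR_RGB2HSV);R=cv2.Rodrigues(d['rvec'])[0];t=d['tvec'].ravel()
        p=o['ee_pos'];m=(np.hypot(W[...,0]-p[0],W[...,1]-p[1])<20)&(W[...,2]>72)&(W[...,2]<p[2]-12)
        v,u=np.nonzero(m);rows=np.unique(v)
        c=np.array([[u[v==r].mean(),r] for r in rows]);w=[(v==r).sum() for r in rows]
        print(n,len(rows),'rows',rows.min(),rows.max(),'widths',w,'zmin',W[m][:,2].min().round(1))
        vx,vy,x0,y0=cv2.fitLine(c.astype(np.float32),cv2.DIST_HUBER,0,.01,.01).ravel()
        L=np.cross([x0,y0,1],[x0+vx,y0+vy,1]);n3=R.T@(d['mtx'].T@L);C=-R.T@t;n3/=np.linalg.norm(n3);N.append((n3,n3@C))
        q=R@p+t;q=d['mtx']@q;q=(q[:2]/q[2]).astype(int)
        x=min(max(q[0]-60,0),520);y=min(max(q[1]-50,0),330)
        ims.append(cv2.resize(d['img'][y:y+150,x:x+120,::-1],None,fx=3.2,fy=3.2,interpolation=cv2.INTER_CUBIC));print('crop',x,y)
    cv2.imwrite(f'pics/{tag}.png',np.hstack(ims))
    A=np.array([N[0][0],N[1][0]]);b=np.array([N[0][1],N[1][1]])
    for z in(34,70,110,160,o['ee_pos'][2]):
        print('axis at z',round(z),np.linalg.solve(A[:,:2],b-A[:,2]*z).round(1))
E
python3 - <<'E'
from chk import *
go((587,56,228),49)
axis('st3')
E
```

```text
t 14.52 pos [586.4  55.5 225.9] w 15.7 F [ 0.6 -0.6 -0.5] jaw deg 49.0 toolx [-0.003 -0.    -1.   ]
shift cm [-0.21  0.08  0.01]
dr [ 0.001 -0.002  0.002]
scene 38 rows 171 231 widths [np.int64(1), np.int64(3), np.int64(6), np.int64(8), np.int64(8), np.int64(8), np.int64(7), np.int64(4), np.int64(4), np.int64(4), np.int64(4), np.int64(4), np.int64(4), np.int64(4), np.int64(4), np.int64(4), np.int64(4), np.int64(4), np.int64(4), np.int64(4), np.int64(4), np.int64(4), np.int64(4), np.int64(4), np.int64(4), np.int64(4), np.int64(4), np.int64(4), np.int64(4), np.int64(4), np.int64(4), np.int64(4), np.int64(4), np.int64(4), np.int64(4), np.int64(4), np.int64(4), np.int64(1)] zmin 72.3
crop 254 114
side 43 rows 189 248 widths [np.int64(1), np.int64(6), np.int64(7), np.int64(7), np.int64(5), np.int64(4), np.int64(4), np.int64(4), np.int64(4), np.int64(4), np.int64(4), np.int64(4), np.int64(4), np.int64(4), np.int64(4), np.int64(4), np.int64(4), np.int64(4), np.int64(4), np.int64(4), np.int64(4), np.int64(4), np.int64(4), np.int64(4), np.int64(4), np.int64(3), np.int64(3), np.int64(3), np.int64(3), np.int64(3), np.int64(3), np.int64(3), np.int64(3), np.int64(4), np.int64(3), np.int64(2), np.int64(3), np.int64(1), np.int64(2), np.int64(1), np.int64(2), np.int64(1), np.int64(1)] zmin 72.0
crop 242 132
axis at z 34 [585.6  54.3]
axis at z 70 [586.1  54.3]
axis at z 110 [586.7  54.3]
axis at z 160 [587.5  54.3]
axis at z 226 [588.5  54.4]
```

View pics/st3.png

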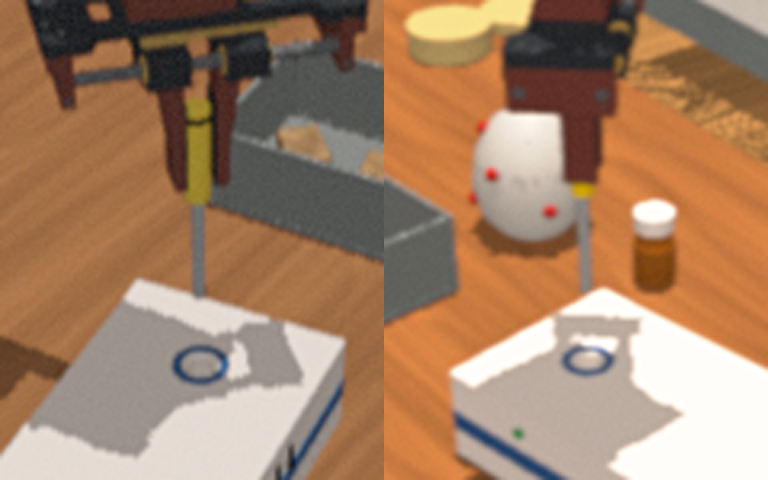

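The left crop (scene) shows the stylus upright, with its tip at (198,295), directly above the hole at (200,363). The right crop (side) agrees: tip (587,290), hole (588,360). The axis is within 2 mm of the hole centre.

>>> apply_moves:
  increments:
    - {"gripper": 0,"delta_pos": [2,0.15,0],"dr": [0,0,0]}
    - {"gripper": 0,"delta_pos": [2,0,0],"dr": [0,0,0]}
    - {"gripper": 0,"delta_pos": [1,0,0],"dr": [0,0,0]}
    - {"gripper": 0,"delta_pos": [0.5,0,0],"dr": [0,0,0]}
    - {"gripper": 0,"delta_pos": [0,0,0],"dr": [0,0,0]}

```text
t: 15.03
ee_pos: [587.5, 55.1, 171.5]
orientation: [0.561, 1.499, -0.563]
ft_force: [-0.4, -0.1, -0.5]
width: 15.5
```

>>> apply_moves:
  increments:
    - {"gripper": 0,"delta_pos": [1,0,0],"dr": [0,0,0]}
    - {"gripper": 0,"delta_pos": [1,0,0],"dr": [0,0,0]}
    - {"gripper": 0,"delta_pos": [0.9,0,0],"dr": [0,0,0]}
    - {"gripper": 0,"delta_pos": [0,0,0],"dr": [0,0,0]}
    - {"gripper": 0,"delta_pos": [0,0,0],"dr": [0,0,0]}

```text
t: 15.45
ee_pos: [587.9, 56.1, 143.0]
orientation: [0.56, 1.498, -0.561]
ft_force: [0.7, 0.2, -0.2]
width: 15.5
```

```bash
python3 - <<'E'
from h import *
go((587,56,132),49)
for i in range(4): ctrl.get_image('wrist'); o=ctrl.get_obs(); print(o['t'],o['ee_pos'].round(1),o['ft_force'].round(1))
E
```

```text
t 15.45 pos [587.9  56.1 143. ] w 15.5 F [ 0.7  0.2 -0.2] jaw deg 48.9 toolx [-0.001 -0.    -1.   ]
shift cm [ 1.1  -0.06 -0.06]
dr [-0.001 -0.001  0.001]
15.5 [588.3  56.1 143.5] [ 0.  -0.4 -0.7]
15.55 [588.6  56.1 143.9] [-0.2  0.2 -0.5]
15.6 [588.7  56.1 144. ] [ 0.4 -0.1 -0.5]
15.65 [588.7  56.1 144.1] [ 0.1 -0.4 -1.3]
```

>>> apply_moves:
  increments:
    - {"gripper": 0,"delta_pos": [0.4,-0.08,-0.08],"dr": [0,0,0]}
    - {"gripper": 0,"delta_pos": [0.3,0,0],"dr": [0,0,0]}
    - {"gripper": 0,"delta_pos": [0.2,0,0],"dr": [0,0,0]}
    - {"gripper": 0,"delta_pos": [0.1,0,0],"dr": [0,0,0]}
    - {"gripper": 0,"delta_pos": [0,0,0],"dr": [0,0,0]}

```text
t: 16.07
ee_pos: [587.5, 56.0, 133.8]
orientation: [0.561, 1.497, -0.561]
ft_force: [-0.4, -0.1, 2.1]
width: 15.5
```

```bash
python3 - <<'E'
from h import *
for i in range(4): ctrl.get_image('wrist'); o=ctrl.get_obs(); print(o['t'],o['ee_pos'].round(1),o['ft_force'].round(1),round(o['width'],1))
E
```

```text
16.1167 [587.5  56.  133.9] [-0.6 -0.3  3.2] 15.9
16.1667 [587.5  56.  133.9] [-0.8 -0.4  3.1] 15.7
16.2167 [587.4  56.  133.9] [0.2 0.5 4. ] 15.7
16.2667 [587.5  56.  134. ] [ 0.3 -0.2  4.1] 15.8
```

>>> apply_moves:
  increments:
    - {"gripper": 0,"delta_pos": [0.1,0,0],"dr": [0,0,0]}
    - {"gripper": 0,"delta_pos": [0.1,0,0],"dr": [0,0,0]}
    - {"gripper": 0,"delta_pos": [0.1,0,0],"dr": [0,0,0]}
    - {"gripper": 0,"delta_pos": [0,0,0],"dr": [0,0,0]}
    - {"gripper": 0,"delta_pos": [0,0,0],"dr": [0,0,0]}

```text
t: 16.68
ee_pos: [587.7, 56.0, 131.7]
orientation: [0.561, 1.496, -0.56]
ft_force: [-2.1, 1.2, 12.0]
width: 15.7
```

```bash
python3 - <<'E'
from h import *
for i in range(6): ctrl.get_image('wrist'); o=ctrl.get_obs(); print(o['t'],o['ee_pos'].round(1),o['ft_force'].round(1),round(o['width'],1))
E
```

```text
16.7333 [587.7  56.  131.7] [-2.  -0.2 12.5] 15.8
16.7833 [587.7  56.  131.7] [-1.6  0.1 11.8] 15.7
16.8333 [587.7  56.  131.7] [-2.4 -1.  11.3] 15.7
16.8833 [587.7  56.  131.7] [-2.4  0.4 11.4] 15.6
16.9333 [587.7  56.  131.7] [-2.4  0.4 12.7] 15.6
16.9833 [587.7  56.  131.7] [-1.7  0.6 11.7] 15.4
```

The force is a steady 12 N, above the spring's 5 N, so the button is at its stop. One final look, with 0.4 s more hold.

>>> apply_moves:
  increments:
    - {"gripper": 0,"delta_pos": [0,0,0],"dr": [0,0,0]}
    - {"gripper": 0,"delta_pos": [0,0,0],"dr": [0,0,0]}
    - {"gripper": 0,"delta_pos": [0,0,0],"dr": [0,0,0]}
    - {"gripper": 0,"delta_pos": [0,0,0],"dr": [0,0,0]}
    - {"gripper": 0,"delta_pos": [0,0,0],"dr": [0,0,0]}

```text
t: 17.4
ee_pos: [587.7, 56.0, 131.7]
orientation: [0.561, 1.496, -0.56]
ft_force: [-1.2, 0.4, 12.6]
width: 15.7
```

```bash
python3 - <<'E'
from chk import *
import meas
axis('st4');go((587,56,132),49)
meas.comps('scene',15,45,(445,595,290,410),20)
E
```

```text
scene 18 rows 211 228 widths [np.int64(4), np.int64(6), np.int64(8), np.int64(8), np.int64(6), np.int64(4), np.int64(4), np.int64(4), np.int64(4), np.int64(4), np.int64(4), np.int64(4), np.int64(4), np.int64(4), np.int64(4), np.int64(3), np.int64(4), np.int64(1)] zmin 73.3
crop 256 154
side 20 rows 228 248 widths [np.int64(7), np.int64(7), np.int64(6), np.int64(4), np.int64(4), np.int64(4), np.int64(3), np.int64(3), np.int64(3), np.int64(3), np.int64(3), np.int64(3), np.int64(4), np.int64(3), np.int64(5), np.int64(3), np.int64(4), np.int64(2), np.int64(2), np.int64(2)] zmin 72.1
crop 244 170
axis at z 34 [585.2  58.4]
axis at z 70 [587.   56.6]
axis at z 110 [589.   54.6]
axis at z 160 [591.5  52.1]
axis at z 132 [590.1  53.5]
t 17.5 pos [587.7  56.  131.7] w 15.6 F [-1.  -0.1 12.7] jaw deg 48.9 toolx [ 0.001  0.    -1.   ]
shift cm [-0.03 -0.05 -0.05]
dr [-0.001  0.001 -0.001]
scene z 15 45 px [375. 166.] n 134 rect [544.7 351.8] [37.9 39.2] 10.5 med [547.6 351.8  31.5] min [523. 333.  15.] max [566. 372.  35.]
scene z 15 45 px [377. 185.] n 36 rect [588.3 291.4] [12.9  5. ] 12.4 med [589.7 291.4  28.3] min [582. 290.  15.] max [595. 295.  43.]
```

View pics/st4.png

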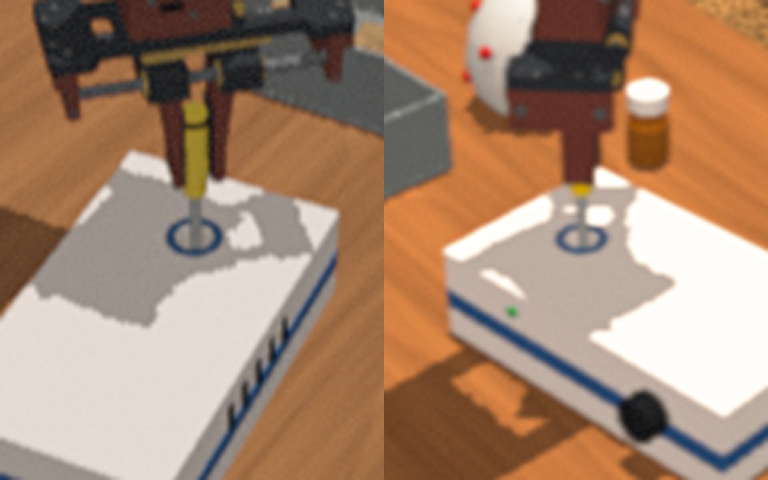

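Both crops show the stylus upright in the middle of the blue-ringed hole, at (195,237) and (582,237), still gripped. Handing in.

```bash
python3 -c "
from h import *
print(ctrl.close_job()); o=ctrl.get_obs(); print(o['t'],o['ee_pos'].round(1),o['ft_force'].round(1),o['width'])"
```

```text
the job is handed in; nothing more can be done
None
the job is handed in; nothing more can be done
```

The job is handed in at about 17.5 s of the 72 s allowed. Both corks were put in the bin, and the gripped stylus is holding the reset button down through the hole.

**Last checks**
- **Button:** the push held steady at about 12 N, well above the spring's 5 N. The tool height puts the stylus tip about 36 mm below the hole's mouth, so the button is at its stop.
- **Grip and position:** the finger opening is 15.6 mm on the 16 mm handle, and the stylus axis is within about 1 mm of the hole centre at the mouth.
- **Corks:** both were measured on the bin floor after release. In the final picture I could only confirm one, because the gripper hid the other.
- **Tilt:** the last camera fit gave about 4 degrees of lean. It came from a short stretch of visible shaft; the longer fit before insertion gave about 1 degree. Both are inside the 11 degree limit.
- **Bystanders:** the arm kept clear of them and none looked moved in the pictures. I did not measure them again at the end.

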